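# Mount the practice jaw on the bench stand and lock it with its thumbscrew

## Task

Mount the practice jaw on the bench stand: lay its blue mounting plate in the stand's channel, slide it tab first under the red lip until you feel it meet the end stop, which lines up the slots in tab and stand, and let go of it. Then take the orange thumbscrew out of the aluminium block, put it down through both slots, press it against its spring and turn it clockwise (seen from above) to its stop, where its wing lies in line with the plate, and let it click up and hold. Work with a light hand - feel for the stop and the spring, and never force plate, stand or screw with more than about 3 or 4 kg of push - and leave everything else on the table where it is.

Things in the scene. Friction and masses are not known exactly. Their poses are not given: they have to be found in the camera images.
- channel (a point): Bench stand, fixed: point in the middle of its open channel, on the floor, 45 mm above the table; z up, x along the channel, from its open end (85 mm behind, -x) to a red end block. The channel is 48 mm wide; rails 9 mm high, 8 mm thick, vertical for 5 mm, then sloping 45 deg outwards as a lead-in. The end block is clamped differently each time and not measured: its stop face is 62 to 98 mm ahead (+x).
- stand: The bench stand with its end block; origin on the table, 45 mm under channel, same axes. The block's floor plate, 6 mm thick, flush with the channel, has the stand's keyhole slot 38 mm before the stop face. A red lip reaches 7 mm back over the tab, 8.5 to 12 mm above the floor. Under the slot, stops let the screw's pin turn only clockwise, by 70 deg, to a notch behind a 2 mm ridge: pin along x.
- carrier_grip (a point): Practice jaw, loose, 0.2 to 0.45 kg: blue plate 160 x 46 x 6 mm, on its rear (-x) half a beige and pink horseshoe jaw with white teeth. This point: between the jaw's flat sides, 52 mm apart in y (beige, from 6 to 26 mm above the plate's underside; gum, 50 mm wide, to 37, teeth to 45 mm; 20 mm to either side in x), 34 mm above the underside. x along the plate to its tab, z up. The plate runs from x -34 to +126 mm.
- carrier_slot (a point): Keyhole slot in the practice jaw's bare tab: its centre, on the plate's top face, 6 mm above the underside, 88 mm ahead (+x) of carrier_grip, 38 mm from the tab's end; same axes. Through 6 mm; 24.5 mm long, 6.5 mm wide, a 10.4 mm square opening in its middle, its length 70 deg counter-clockwise (from above) from x; the end block's slot is alike and lies right under it once the tab meets the stop.
- screw_grip (a point): Thumbscrew, loose, 0.09 kg, upright in a slot of a fixed aluminium block 100 x 70 x 32 mm. This point: on its axis, in the orange wing, 34 x 14 x 26 mm (x, y, z; 14 mm below to 12 mm above this point); x along the wing, z up. Below the wing a black body, 14 mm across, to 24 mm below this point, then a spring on a 20 mm washer, its underside 36 mm below this point with the spring free.
- screw_pin (a point): Centre of the thumbscrew's cross pin, 47 mm below screw_grip on its axis; same axes. The pin is 4 mm thick and 22 mm long along x (parallel to the wing), through an 8 mm shank whose tapered nose ends 10 mm below this point. The screw stands 21 mm deep in its block. In place it rests by its washer on the tab, the pin still inside the slots, screw_grip 36 mm above carrier_slot.
- screw: The whole thumbscrew, origin on its axis 36 mm below screw_grip, same axes. Its spring yields from 4 N, 1 N more per mm; the pin can turn once pressed down more than 5 mm (9 N); the spring is solid at 8 mm (12 N). Turned to the stop and let go, the pin springs up into the notch and holds the screw down: screw_grip 33 mm above carrier_slot.
- carrier: The whole practice jaw; origin on the underside at the plate's middle, 46 mm ahead (+x) of carrier_grip, same axes.
- spare_jaw: Bystander: another jaw on a light grey plate without a slot, 160 x 46 mm, beyond the stand.
- saline: Bystander: white bottle, 66 mm across and 170 mm tall, at the far left.
- mug: Bystander: white mug, 92 mm tall, at the left edge.
- driver: Bystander: blue handled screwdriver, 150 mm, lying at the far right.
- bone_block0: Bystander: beige block 42 x 26 x 18 mm beyond the stand.
- bone_block1: Bystander: beige block 42 x 26 x 18 mm beyond the stand.
- bone_block2: Bystander: beige block 42 x 26 x 18 mm beyond the stand.
There are look-alikes about, which are no part of the job. Leave any brown look-alike of the stand alone.

How it is judged:
By the outcome, as a careful person would: the job done as asked, in the order asked, and still so for the second after the job is handed in, with the robot touching nothing.
It also fails if it takes over 72 s, if anything falls off the work surface, if the arm or the gripper's body presses on something with over 40 N, if the wrist force passes 120 N, or if a joint passes its speed limit or range.

## Robot

A 6-joint arm with a two-finger parallel gripper is mounted at the origin on the work surface. World frame = base frame: x ahead of the robot, y to its left, z up, the work surface at z = 0. Lengths are in m, angles in rad, forces in N, time in s.
With the tool pointing down it reaches from about 0.425 to 0.95 m from the base axis. Payload 3.5 kg.
Tool frame: the origin (TCP) lies between the finger pads; the fingertips stand 11 mm ahead of it and the grasp point (between the pads) lies 8 mm behind it (tip_reach is the distance from the TCP to the fingertips, in m); z points along the fingers, y is the line along which they close (so a half turn about z gives the same grasp; the last joint's range is limited). The gripper opens to 85 mm and grips with 20 to 120 N. Pads are 22 mm wide; open, the fingers measure 114 mm over their backs; the gripper's body (76 mm by 85 mm) begins 54 mm behind the grasp point. The pads swing forward as they close: fully open they stand 13 mm farther back than shut.
Start: joints at [-1.481, 0.286, 1.577, -0, 1.279, -0.15], TCP at [0.16, -0.656, 0.242] pointing down, gripper open.
Joint ranges: [-2.77, 2.77], [-0.9, 2.22], [0.21, 2.48], [-1.53, 4.67], [0.24, 2.81], [-2.84, 2.84]. Speed limits (rad/s): [2.79, 2.79, 3.14, 3.14, 3.14, 3.14].

## Interface

Orientations are given as a unit quaternion [w, x, y, z].
In Python, from workcell import * gives the robot as it stands.
- The arm moves only by the tool send_rows, never from a script. Its argument "targets" is a list of rows, each a list of 3 entries, a list of its own where there are three numbers: the opening, from -1 (shut) to 1 (fully open), then the shift along the tool's x, y, z in mm, then the turn about the tool's z in rad. A call has 1 to 12 rows; each row shifts and turns the commanded pose from where the row before left it, along the tool's axes as they then stand; what a row does not reach is not made up. A row lasts 1/10 s, in which the tool goes at most 50 mm and 8.59 degrees, less where a joint would pass 70% of its speed; a pose out of reach is approached as far as the arm can. A call with a gripper value outside its range is refused whole. The fingers move at their own pace and stop on an object; "grip_force" is the grip in N (left out, the last holds). Time passes only in rows, so rows that do not move let the fingers close. It gives the time, the measured TCP pose, the force, the opening and the grip force at its end, in the units of the state.
- read_state(): the state, without advancing time (a new reading comes with each control period).
- capture(name): name is "scene" or "top"; returns the picture (480x640x3 uint8, blue, green, red); there is no depth.
- camera_model(name): a dict with "mtx" (3x3 intrinsics, pixels), "view" (4x4, takes a point from world to camera coordinates). Camera axes: x right, y down, z forward; pixel columns grow to the right and rows downward; lengths in m; the calibration is good to about 2 mm. A picture is of the moment at which its call begins. camera_model takes no time and is no camera call.
- hand_in(): hands the job in; it is judged then, once.
The state is a dict: "clock": time; "joints": joint angles; "qvel": joint speeds; "joint_efforts": joint torques, N m; "ee_pos": TCP position; "tcp_rot": TCP orientation; "ft_force": force on the tool from outside, world axes, zero at the start; "ft_torque": the same for the moment, N m; "grip_width": finger opening in m; "grip_force": force on a finger pad.
Only numpy, scipy, OpenCV 4.12 (cv2) and the standard library are available. Lean on these libraries where they do the work, as an engineer would, in place of code of your own. Each camera call takes 0.05 s, during which the arm holds its last target. There are 200 camera calls.

## Working session

There is one attempt and no reset: what is moved stays moved. The work goes in short steps, Python scripts to look and compute and a tool call to move; the robot and the scene stay as the last step left them, time stands still between calls to the robot, and variables do not carry over. Pictures are saved under pics/ and viewed, at most 10 in all, crops included, and the job is handed in when it is done.

Besides the shell and the picture viewer there is one more tool, called after "Emit:" as name(argument=value, ...), one argument or row to a line, values as JSON. send_rows: Moves the arm, as the interface text tells. Its arguments: {"type":"object","properties":{"targets":{"type":"array"},"grip_force":{"type":"number"}},"required":["targets"]}

```bash
mkdir -p pics; python3 - <<'E'
from workcell import *
import cv2
for n in("scene","top"):
    cv2.imwrite(f"pics/{n}0.png",capture(n)); m=camera_model(n); print(m)
print(read_state())
E
```

```text
{'mtx': array([[490.19752649,   0.        , 310.78655073],
       [  0.        , 490.19752649, 238.90472824],
       [  0.        ,   0.        ,   1.        ]]), 'view': array([[ 6.99549277e-01,  7.14583707e-01, -9.66719560e-04,
        -4.29676088e-01],
       [ 5.50215840e-01, -5.39501835e-01, -6.37338449e-01,
        -1.82120868e-01],
       [-4.55953219e-01,  4.45317747e-01, -7.70583394e-01,
         1.39159772e+00],
       [ 0.00000000e+00,  0.00000000e+00,  0.00000000e+00,
         1.00000000e+00]])}
{'mtx': array([[499.80543546,   0.        , 315.33529828],
       [  0.        , 499.80543546, 246.44339162],
       [  0.        ,   0.        ,   1.        ]]), 'view': array([[-0.02789113, -0.99911937, -0.03134599,  0.12549635],
       [-0.99820608,  0.02950018, -0.05209955,  0.51420574],
       [ 0.05297838,  0.02983664, -0.99814982,  1.24949229],
       [ 0.        ,  0.        ,  0.        ,  1.        ]])}
{'clock': 0.1, 'joints': array([-1.48098536e+00,  2.87108083e-01,  1.57806003e+00,  1.85745958e-05,
        1.27862164e+00, -1.50010543e-01]), 'qvel': array([ 2.04668993e-03, -6.43376652e-04, -3.73946229e-03,  2.64317154e-04,
        1.72865794e-03, -2.36628648e-05]), 'joint_efforts': array([ 5.60079588e-04, -4.07296836e+01, -2.93700403e+01, -1.61558196e-04,
        3.41042003e-03,  1.89905427e-05]), 'ee_pos': array([ 0.16030501, -0.65508432,  0.24104888]), 'tcp_rot': array([-1.09778863e-03,  9.92819038e-01,  1.19620865e-01,  4.19479738e-05]), 'ft_force': array([-0.25331565, -0.67117964,  0.51589132]), 'ft_torque': array([-0.02906159, -0.04815054,  0.0484233 ]), 'grip_force': 0.0, 'grip_width': 0.08541668508079305}
```

View pics/scene0.png

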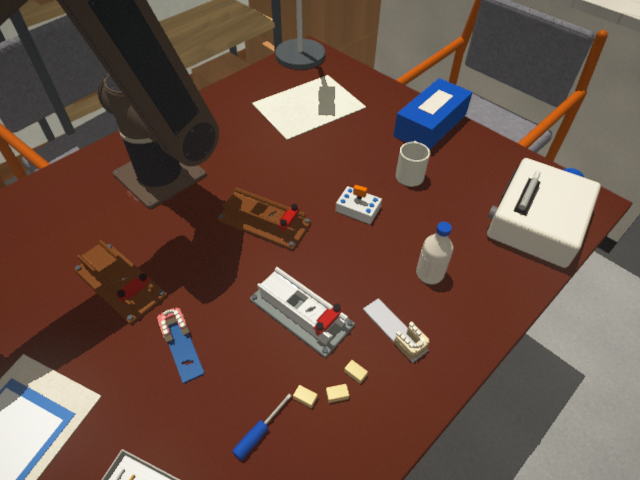

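View pics/top0.png

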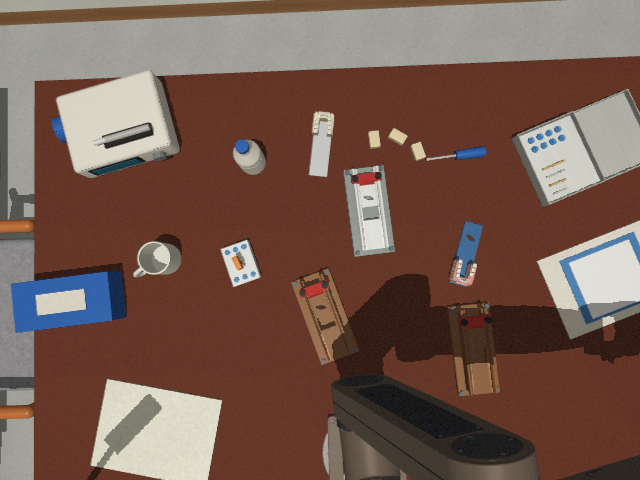

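The white and grey stand is at top (369,205). The two brown look-alikes at (324,315) and (473,345) are to be left alone. The blue plate with its jaw is at (466,255), the only one with a blue plate and a slot, since the grey-plated spare is at (321,145). The orange screw, in its block, is at (240,262). I'll confirm these in one enlarged crop.

```bash
python3 - <<'E'
import cv2,numpy as np
t=cv2.imread("pics/top0.png")
def c(x,y,w,h,s): return cv2.resize(t[y:y+h,x:x+w],None,fx=s,fy=s,interpolation=cv2.INTER_CUBIC)
a=c(335,160,70,100,6);b=c(440,215,50,75,6);d=c(215,235,50,55,6)
o=np.zeros((600,720+0,3),np.uint8)
o=np.zeros((600,790,3),np.uint8)
o[:600,:420]=a; o[:450,425:725]=b
cv2.imwrite("pics/m1.png",o)
s=cv2.imread("pics/scene0.png")
o=np.zeros((600,800,3),np.uint8)
o[:330,:300]=d
o[:330,310:790]=cv2.resize(s[175:230,325:405],None,fx=6,fy=6,interpolation=cv2.INTER_CUBIC)
cv2.imwrite("pics/m2.png",o[:335])
E
```

```text
(no output)
```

View pics/m1.png

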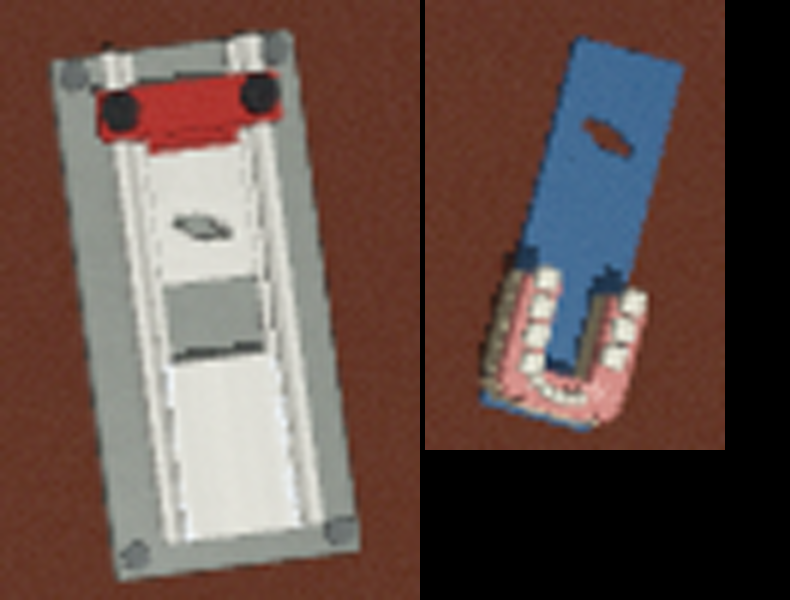

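View pics/m2.png

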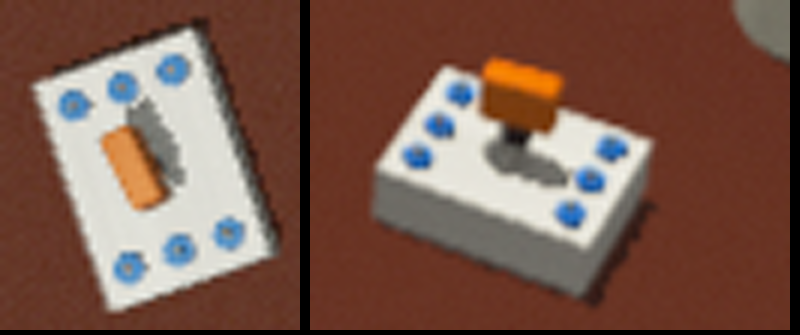

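```bash
cat > h.py <<'E'
from workcell import *
import numpy as np, cv2
from scipy.spatial.transform import Rotation as Ro
def ray(n,u,v,mod={}):
    m=camera_model(n);V=m["view"];R=V[:3,:3];o=-R.T@V[:3,3]
    return o,R.T@np.linalg.inv(m["mtx"])@[u,v,1]
def atz(n,u,v,z):
    o,d=ray(n,u,v); return o+d*(z-o[2])/d[2]
def proj(n,p):
    m=camera_model(n);c=m["view"]@np.r_[p,1]; q=m["mtx"]@c[:3]; return q[:2]/q[2]
def go(p,yaw=None):
    "shift in present tool axes mm to put TCP at p; turn about tool z so that tool x lies at world yaw (mod pi)"
    s=read_state();w=s["tcp_rot"];R=Ro.from_quat([w[1],w[2],w[3],w[0]])
    M=R.as_matrix();y0=np.arctan2(M[1,0],M[0,0])
    d=M.T@(np.array(p)-s["ee_pos"])*1000
    print("t",round(s["clock"],2),"tcp",s["ee_pos"].round(4),"yaw",round(y0,4),"j6",s["joints"][5].round(2),"tilt",M[:,2].round(4),"F",s["ft_force"].round(1),"w",round(s["grip_width"],4))
    print("  shift",d.round(1),end=" ")
    if yaw is not None: print("turn",round((y0-yaw+np.pi/2)%np.pi-np.pi/2,4))
    else: print()
E
python3 - <<'E'
from h import *
def C(x,y,ox,oy): return ox+(x+.5)/6-.5, oy+(y+.5)/6-.5
def ang(d): return np.degrees(np.arctan2(d[1],d[0]))
P=lambda x,y,z:atz("top",*C(x,y,335,160),z)
print("stand slot",P(202,228,.045),"open",P(243,532,.045))
print("dir",ang(P(52,62,.01)-P(120,578,.01)),ang(P(290,32,.01)-P(358,550,.01)),ang(P(202,228,.045)-P(243,532,.045)))
print("lip edge mid z.057",P(197,145,.057))
Q=lambda x,y,z=.006:atz("top",*C(x-425,y,440,215),z)
a,b,c,d=Q(580,38),Q(684,66),Q(482,402),Q(590,430)
print("car slot",Q(608,138),"len",np.linalg.norm(a-c),np.linalg.norm(b-d),"w",np.linalg.norm(a-b),"dir",ang(a-c),ang(b-d),"centre",(a+b+c+d)/4)
S=lambda x,y,z=.08:atz("top",*C(x,y,215,235),z)
print("screw top",S(134,165),"wingdir",ang(S(103,138)-S(133,205)),ang(S(133,125)-S(165,195)),"block",ang(S(33,88,.032)-S(110,312,.032)),ang(S(200,28,.032)-S(277,255,.032)))
bc=[S(*p,.032) for p in((33,88),(110,312),(200,28),(277,255))];print("block c",np.mean(bc,0))
T=lambda x,y,z=.08:atz("scene",325+(x-310+.5)/6-.5,175+(y+.5)/6-.5,z)
print("scene screw",T(523,80),"dir",ang(T(487,62)-T(560,78)))
sc=lambda u,v,z:print(u,v,atz("scene",u,v,z))
print("proj scene: slot, car", proj("scene",P(202,228,.045)),proj("scene",Q(608,138)))
E
```

```text
stand slot [ 0.63323641 -0.02460072  0.045     ] open [ 0.50722739 -0.03717196  0.045     ]
dir 5.659800067910163 5.377297803533581 5.697236144574789
lip edge mid z.057 [ 0.66569183 -0.02275413  0.057     ]
car slot [ 0.52895072 -0.28078377  0.006     ] len 0.1592622589969535 0.1585696661716271 w 0.04488351298900345 dir -17.322919605979862 -16.82999969857895 centre [ 0.48902047 -0.26905377  0.006     ]
screw top [0.48203653 0.29872702 0.08      ] wingdir 23.047802541449716 23.454527117149038 block 17.967913580656443 17.533268551933553
block c [0.48075411 0.29905966 0.032     ]
scene screw [0.48465762 0.30193366 0.08      ] dir -152.11393906283783
proj scene: slot, car [308.7841107  308.86499024] [185.78395087 362.11954535]
```

The crops confirm it. The stand's slot is at top (368.7,198) and the carrier's tab slot is at (470.5,238). The orange wing is at (237,262), skewed about 5° to its block.

```bash
python3 -c "
from h import *
go([.445,-.2553,.11],np.radians(-17.1))"
```

```text
t 0.1 tcp [ 0.1603 -0.6551  0.241 ] yaw 0.2398 j6 -0.15 tilt [-2.0e-04  2.2e-03 -1.0e+00] F [-0.3 -0.7  0.5] w 0.0854
  shift [ 371.5 -320.4  131.9] turn 0.5383
```

Emit:
send_rows(
  targets=[
    [1,[31,-27,3],0],
    [1,[31,-27,3],0],
    [1,[31,-27,3],0],
    [1,[31,-27,3],0],
    [1,[31,-27,3],0],
    [1,[31,-27,3],0],
    [1,[31,-27,3],0],
    [1,[31,-27,3],0],
    [1,[31,-27,3],0],
    [1,[31,-27,3],0],
    [1,[31,-26,3],0],
    [1,[30,-23,3],0],
  ],
)

```text
clock: 1.3
ee_pos: [0.4454, -0.2558, 0.2058]
tcp_rot: [-0.0, 0.993, 0.12, -0.0]
ft_force: [1.5, -0.4, -0.3]
grip_width: 0.0856
grip_force: 0.0
```

Emit:
send_rows(
  targets=[
    [1,[0,0,10],0.135],
    [1,[0,0,10],0.135],
    [1,[0,0,10],0.135],
    [1,[0,0,10],0.133],
    [1,[0,0,10],0],
    [1,[0,0,0],0],
    [1,[0,0,0],0],
  ],
)

```text
clock: 2.0
ee_pos: [0.4448, -0.2576, 0.1561]
tcp_rot: [-0.0, 0.989, -0.148, -0.0]
ft_force: [0.7, -0.3, 0.5]
grip_width: 0.0856
grip_force: 0.0
```

```bash
python3 -c "
from h import *
go([.445,-.2553,.026],np.radians(-17.1))"
```

```text
t 2.0 tcp [ 0.4448 -0.2576  0.1561] yaw -0.2964 j6 1.14 tilt [-5.e-04  5.e-04 -1.e+00] F [ 0.7 -0.3  0.5] w 0.0856
  shift [ -0.4  -2.2 130.1] turn 0.0021
```

Emit:
send_rows(
  targets=[
    [1,[0,-2.2,30],0],
    [1,[0,0,30],0],
    [1,[0,0,30],0],
    [1,[0,0,20],0],
    [1,[0,0,12],0],
    [1,[0,0,8],0],
    [1,[0,0,0],0],
    [0.3,[0,0,0],0],
    [0,[0,0,0],0],
    [-0.5,[0,0,0],0],
    [-0.5,[0,0,0],0],
    [-0.5,[0,0,0],0],
  ],
  grip_force=30,
)

```text
clock: 3.2
ee_pos: [0.4465, -0.256, 0.0278]
tcp_rot: [0.0, 0.989, -0.148, 0.001]
ft_force: [-0.9, 1.5, 6.9]
grip_width: 0.051
grip_force: 31.7
```

Emit:
send_rows(
  targets=[
    [-0.5,[0,0,0],0],
    [-0.5,[0,0,-5],0],
    [-0.5,[0,0,-30],0],
    [-0.5,[0,0,-45],0],
    [-0.5,[0,0,-20],0],
    [-0.5,[0,0,0],0],
    [-0.5,[0,0,0],0],
  ],
)

```text
clock: 3.9
ee_pos: [0.4449, -0.2551, 0.1255]
tcp_rot: [-0.0, 0.989, -0.149, -0.001]
ft_force: [-0.3, 0.4, -2.5]
grip_width: 0.0508
grip_force: 32.6
```

```bash
python3 -c "
from h import *
c,s=np.cos(np.radians(5.55)),np.sin(np.radians(5.55))
f=np.array([.6332-.088*c,-.0246-.088*s])
g=f-.035*np.array([c,s]); print(g)
go([*g,.1],np.radians(5.55))
a=capture('top');b=capture('scene')
o=np.zeros((480,640,3),np.uint8)
o[:,:320]=cv2.resize(a[190:310,400:480],(320,480));o[:,320:]=cv2.resize(b[270:390,130:210],(320,480));cv2.imwrite('pics/g1.png',o)"
```

```text
[ 0.5107766  -0.03649587]
t 3.9 tcp [ 0.4449 -0.2551  0.1255] yaw -0.2982 j6 1.15 tilt [-1.e-03  6.e-04 -1.e+00] F [-0.3  0.4 -2.5] w 0.0508
  shift [  -1.3 -228.3   25.5] turn -0.3951
```

View pics/g1.png

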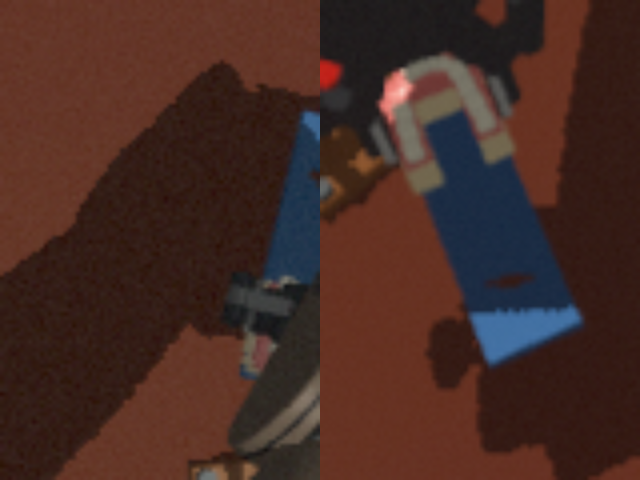

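Emit:
send_rows(
  targets=[
    [-0.5,[0,-20,0],0],
    [-0.5,[0,-38,0],0],
    [-0.5,[0,-38,0],0],
    [-0.5,[0,-38,0],0],
    [-0.5,[0,-38,0],0],
    [-0.5,[0,-36,0],0],
    [-0.5,[-1.3,-20.3,0],0],
    [-0.5,[0,0,0],-0.1],
    [-0.5,[0,0,0],-0.12],
    [-0.5,[0,0,0],-0.12],
    [-0.5,[0,0,0],-0.0551],
    [-0.5,[0,0,0],0],
  ],
)

```text
clock: 5.2
ee_pos: [0.51, -0.0366, 0.124]
tcp_rot: [-0.001, 0.999, 0.048, -0.002]
ft_force: [0.2, -0.7, -2.3]
grip_width: 0.0508
grip_force: 32.6
```

Emit:
send_rows(
  targets=[
    [-0.5,[0,0,20],0],
    [-0.5,[0,0,15],0],
    [-0.5,[0,0,5],0],
    [-0.5,[0,0,0],0],
    [-0.5,[0,0,0],0],
  ],
)

```text
clock: 5.7
ee_pos: [0.5116, -0.037, 0.0864]
tcp_rot: [-0.0, 0.999, 0.048, -0.0]
ft_force: [1.5, -0.4, -1.4]
grip_width: 0.0507
grip_force: 32.6
```

```bash
python3 -c "
from h import *
go([.5108,-.0365,.0728],np.radians(5.55))
a=capture('top');b=capture('scene')
o=np.zeros((500,800,3),np.uint8)
o[:500,:400]=cv2.resize(a[160:260,335:415],(400,500));o[:400,400:]=cv2.resize(b[260:360,250:350],(400,400));cv2.imwrite('pics/g2.png',o)"
```

```text
t 5.7 tcp [ 0.5116 -0.037   0.0864] yaw 0.0964 j6 1.2 tilt [-0.  0. -1.] F [ 1.5 -0.4 -1.4] w 0.0507
  shift [-0.7 -0.6 13.6] turn -0.0005
```

View pics/g2.png

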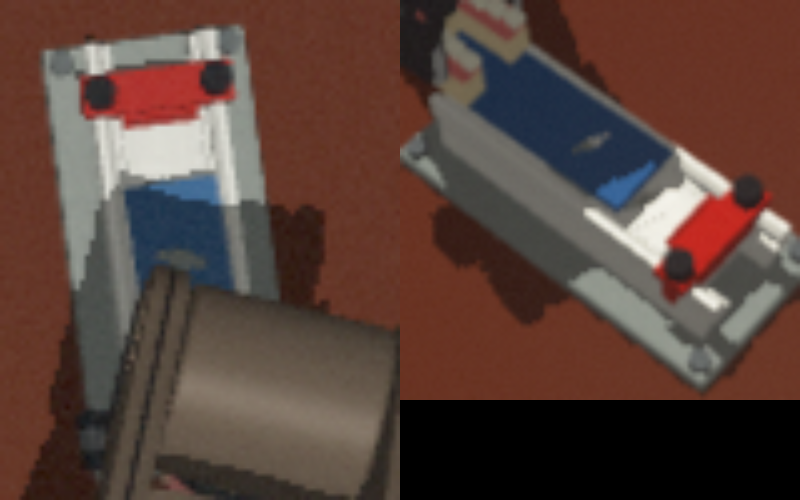

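The plate hangs over the channel, its tab end at g2 (170,180), about 27 mm short of the lip and centred between the rails. Lowering gently.

Emit:
send_rows(
  targets=[
    [-0.5,[0,-0.5,5],0],
    [-0.5,[0,0,4],0],
    [-0.5,[0,0,2],0],
    [-0.5,[0,0,1],0],
    [-0.5,[0,0,0],0],
    [-0.5,[0,0,0],0],
  ],
)

```text
clock: 6.4
ee_pos: [0.512, -0.0358, 0.0749]
tcp_rot: [-0.001, 0.999, 0.048, 0.001]
ft_force: [0.0, 2.9, 1.2]
grip_width: 0.0508
grip_force: 33.0
```

Emit:
send_rows(
  targets=[
    [-0.5,[0,0,1],0],
    [-0.5,[0,0,0],0],
    [-0.5,[0,0,0],0],
  ],
)

```text
clock: 6.7
ee_pos: [0.5121, -0.0359, 0.0742]
tcp_rot: [-0.001, 0.999, 0.048, 0.001]
ft_force: [-1.7, 4.8, 5.8]
grip_width: 0.0508
grip_force: 33.4
```

Emit:
send_rows(
  targets=[
    [-0.5,[0,-1,0],0],
    [-0.5,[0,0,0],0],
    [-0.5,[0,0,0.5],0],
    [-0.5,[0,0,0],0],
    [-0.5,[0,0,0],0],
  ],
)

```text
clock: 7.2
ee_pos: [0.5121, -0.0357, 0.0741]
tcp_rot: [0.0, 0.999, 0.048, 0.001]
ft_force: [-2.7, 3.5, 8.9]
grip_width: 0.0509
grip_force: 33.5
```

Emit:
send_rows(
  targets=[
    [0.3,[0,0,0],0],
    [0.5,[0,0,0],0],
    [0.6,[0,0,0],0],
    [0.6,[0,0,0],0],
    [0.6,[0,0,0],0],
  ],
)

```text
clock: 7.7
ee_pos: [0.5112, -0.0356, 0.0726]
tcp_rot: [0.0, 0.999, 0.049, -0.0]
ft_force: [-0.3, -0.5, 0.2]
grip_width: 0.0684
grip_force: 0.0
```

```bash
python3 -c "
from h import *
go([.5108,-.0365,.0728],np.radians(5.55))
a=capture('top');b=capture('scene')
o=np.zeros((500,800,3),np.uint8)
o[:500,:400]=cv2.resize(a[160:260,335:415],(400,500));o[:400,400:]=cv2.resize(b[260:360,250:350],(400,400));cv2.imwrite('pics/g3.png',o)"
```

```text
t 7.7 tcp [ 0.5112 -0.0356  0.0726] yaw 0.0971 j6 1.21 tilt [-4.e-04 -1.e-04 -1.e+00] F [-0.3 -0.5  0.2] w 0.0684
  shift [-0.4  0.9 -0.2] turn 0.0002
```

View pics/g3.png

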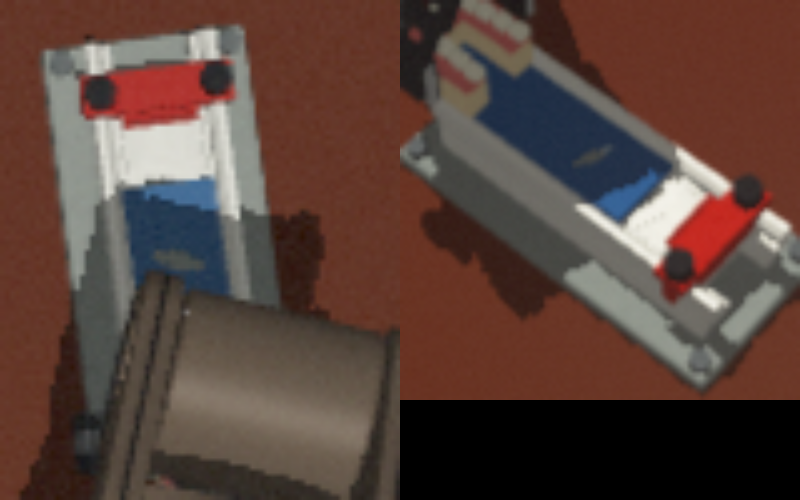

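Emit:
send_rows(
  targets=[
    [0.4,[0,0,-1],0],
    [0.2,[0,0,0],0],
    [0,[0,0,0],0],
    [-0.5,[0,0,0],0],
    [-0.5,[0,0,0],0],
    [-0.5,[0,0,0],0],
  ],
  grip_force=20,
)

```text
clock: 8.4
ee_pos: [0.5113, -0.0351, 0.0742]
tcp_rot: [-0.0, 0.999, 0.048, -0.0]
ft_force: [-2.9, 3.6, 4.9]
grip_width: 0.0512
grip_force: 21.1
```

Emit:
send_rows(
  targets=[
    [-0.5,[4,0,0],0],
    [-0.5,[6,0,0],0],
    [-0.5,[6,0,0],0],
    [-0.5,[4,0,0],0],
    [-0.5,[0,0,0],0],
  ],
)

```text
clock: 8.9
ee_pos: [0.5284, -0.0333, 0.0741]
tcp_rot: [-0.001, 0.999, 0.049, -0.005]
ft_force: [-11.1, 2.0, 13.7]
grip_width: 0.0509
grip_force: 21.9
```

Emit:
send_rows(
  targets=[
    [-0.5,[0,0,-1.5],0],
    [-0.5,[0,0,0],0],
    [-0.5,[0,0,0],0],
  ],
)

```text
clock: 9.2
ee_pos: [0.53, -0.0333, 0.0745]
tcp_rot: [-0.0, 0.999, 0.048, -0.002]
ft_force: [-4.7, 2.9, 1.6]
grip_width: 0.0512
grip_force: 21.3
```

```bash
python3 -c "
from h import *
s=read_state();print(s['ft_force'],s['ft_torque'])
go([.5456,-.0331,.0742],np.radians(5.55))
b=capture('scene');a=capture('top')
o=np.zeros((600,800,3),np.uint8)
o[:600,:]=cv2.resize(b[265:340,255:355],(800,600),interpolation=cv2.INTER_CUBIC);cv2.imwrite('pics/g4.png',o)"
```

```text
[-4.69866689  2.92746105  1.57041748] [ 0.3973012   0.72588894 -0.08594879]
t 9.2 tcp [ 0.53   -0.0333  0.0745] yaw 0.0968 j6 1.22 tilt [-3.1e-03  7.0e-04 -1.0e+00] F [-4.7  2.9  1.6] w 0.0512
  shift [15.5  1.3  0.3] turn -0.0001
```

View pics/g4.png

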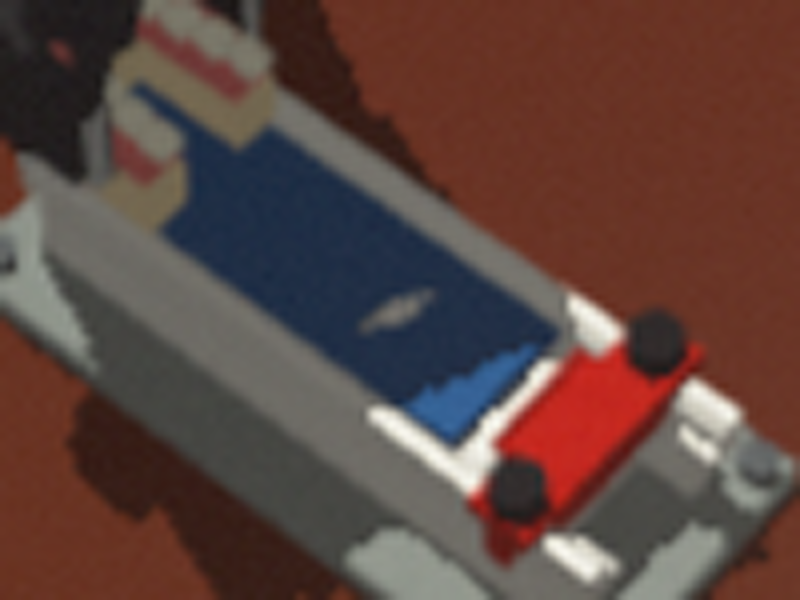

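The plate lies flat in the channel with its tab about 8 mm from the lip (tab corner at g4 (455,440)). I'll slide on in small steps, feeling for the stop.

Emit:
send_rows(
  targets=[
    [-0.5,[3,-0.5,-0.3],0],
    [-0.5,[3,0,0],0],
    [-0.5,[2,0,0],0],
    [-0.5,[0,0,0],0],
    [-0.5,[0,0,0],0],
  ],
)

```text
clock: 9.8
ee_pos: [0.5396, -0.0323, 0.0755]
tcp_rot: [0.0, 0.999, 0.048, 0.001]
ft_force: [0.0, 2.0, -3.6]
grip_width: 0.0509
grip_force: 21.4
```

Emit:
send_rows(
  targets=[
    [-0.5,[2,0,0],0],
    [-0.5,[2,0,0],0],
    [-0.5,[0,0,0],0],
    [-0.5,[0,0,0],0],
  ],
)

```text
clock: 10.2
ee_pos: [0.5433, -0.0319, 0.0757]
tcp_rot: [0.0, 0.999, 0.048, 0.0]
ft_force: [0.4, 2.4, -2.9]
grip_width: 0.0513
grip_force: 21.5
```

Emit:
send_rows(
  targets=[
    [-0.5,[1,0,0.7],0],
    [-0.5,[1,0,0],0],
    [-0.5,[0,0,0],0],
    [-0.5,[0,0,0],0],
  ],
)

```text
clock: 10.6
ee_pos: [0.5452, -0.0317, 0.0749]
tcp_rot: [0.0, 0.999, 0.048, 0.0]
ft_force: [0.2, 1.1, -1.8]
grip_width: 0.0511
grip_force: 21.5
```

Emit:
send_rows(
  targets=[
    [-0.5,[1,0,0],0],
    [-0.5,[1,0,0],0],
    [-0.5,[0,0,0],0],
    [-0.5,[0,0,0],0],
  ],
)

```text
clock: 11.0
ee_pos: [0.5472, -0.0315, 0.075]
tcp_rot: [0.0, 0.999, 0.048, 0.0]
ft_force: [-0.1, 1.7, -1.9]
grip_width: 0.0513
grip_force: 21.5
```

Emit:
send_rows(
  targets=[
    [-0.5,[1,0,0],0],
    [-0.5,[1,0,0],0],
    [-0.5,[0,0,0],0],
    [-0.5,[0,0,0],0],
  ],
)

```text
clock: 11.4
ee_pos: [0.5474, -0.0315, 0.0746]
tcp_rot: [-0.0, 0.999, 0.049, -0.003]
ft_force: [-6.7, 0.6, 1.4]
grip_width: 0.0513
grip_force: 21.8
```

Emit:
send_rows(
  targets=[
    [-0.5,[1,0,0],0],
    [-0.5,[0,0,0],0],
    [-0.5,[0,0,0],0],
  ],
)

```text
clock: 11.7
ee_pos: [0.5474, -0.0314, 0.0745]
tcp_rot: [-0.0, 0.999, 0.049, -0.004]
ft_force: [-9.5, -1.4, 3.2]
grip_width: 0.0513
grip_force: 22.0
```

Stop felt at x = 0.5474 with 9 N of push. Releasing and rising.

Emit:
send_rows(
  targets=[
    [0,[0,0,0],0],
    [0.6,[0,0,0],0],
    [0.9,[0,0,0],0],
    [0.9,[0,0,0],0],
    [0.9,[0,0,-5],0],
    [0.9,[0,0,-30],0],
    [0.9,[0,0,-40],0],
    [0.9,[0,0,-20],0],
    [0.9,[0,0,0],0],
  ],
)

```text
clock: 12.6
ee_pos: [0.553, -0.0319, 0.175]
tcp_rot: [0.001, 0.999, 0.049, 0.005]
ft_force: [0.0, -1.1, 0.4]
grip_width: 0.081
grip_force: 0.0
```

```bash
python3 -c "
from h import *
go([.483,.300,.16],np.radians(23.5))"
```

```text
t 12.6 tcp [ 0.553  -0.0319  0.175 ] yaw 0.0971 j6 1.23 tilt [ 0.0096 -0.0024 -1.    ] F [ 0.  -1.1  0.4] w 0.081
  shift [ -37.7 -337.1   13.5] turn -0.313
```

Emit:
send_rows(
  targets=[
    [0.9,[-3.2,-28,0],0],
    [0.9,[-3.2,-28,0],0],
    [0.9,[-3.2,-28,0],0],
    [0.9,[-3.2,-28,0],0],
    [0.9,[-3.2,-28,0],0],
    [0.9,[-3.2,-28,0],0],
    [0.9,[-3.2,-28,0],0],
    [0.9,[-3.2,-28,0],0],
    [0.9,[-3.2,-28,0],0],
    [0.9,[-3.2,-28,0],0],
    [0.9,[-3.2,-28,0],0],
    [0.6,[-2.5,-29,0],0],
  ],
)

```text
clock: 13.8
ee_pos: [0.479, 0.3014, 0.1685]
tcp_rot: [0.0, 0.999, 0.048, -0.001]
ft_force: [0.7, 1.0, -0.4]
grip_width: 0.0686
grip_force: 0.0
```

Emit:
send_rows(
  targets=[
    [0.4,[0,0,0],-0.1],
    [0.2,[0,0,0],-0.12],
    [0.2,[0,0,0],-0.093],
    [0.2,[0,0,0],0],
    [0.2,[0,0,0],0],
  ],
)

```text
clock: 14.3
ee_pos: [0.4795, 0.3004, 0.169]
tcp_rot: [0.0, 0.979, 0.203, -0.001]
ft_force: [-0.2, 0.2, 0.2]
grip_width: 0.0511
grip_force: 0.0
```

```bash
python3 -c "
from h import *
go([.483,.300,.060],np.radians(23.5))
a=capture('top');b=capture('scene')
o=np.zeros((600,800,3),np.uint8)
o[:,:400]=cv2.resize(a[160:220,345:385],(400,600),interpolation=cv2.INTER_CUBIC)
o[:600,400:]=cv2.resize(b[175:235,330:370],(400,600),interpolation=cv2.INTER_CUBIC);cv2.imwrite('pics/g5.png',o)"
```

```text
t 14.3 tcp [0.4795 0.3004 0.169 ] yaw 0.4079 j6 1.54 tilt [-1.3e-03 -5.0e-04 -1.0e+00] F [-0.2  0.2  0.2] w 0.0511
  shift [  3.2   1.7 109. ] turn -0.0022
```

View pics/g5.png

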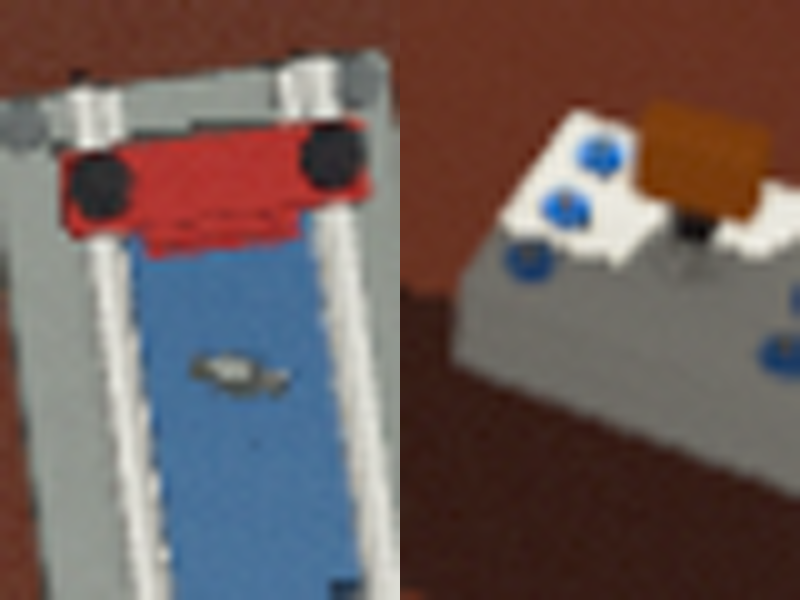

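The tab is under the lip and its slot shows clear at top (368.6,197). The wing stands free in its block. Going down to grip it.

Emit:
send_rows(
  targets=[
    [0.2,[3.2,1.7,20],0],
    [0.2,[0,0,30],0],
    [0.2,[0,0,30],0],
    [0.2,[0,0,18],0],
    [0.2,[0,0,9],0],
    [0.2,[0,0,0],0],
    [0,[0,0,0],0],
    [-0.3,[0,0,0],0],
    [-0.5,[0,0,0],0],
    [-0.6,[0,0,0],0],
    [-1,[0,0,0],0],
    [-1,[0,0,0],0],
  ],
  grip_force=30,
)

```text
clock: 15.6
ee_pos: [0.484, 0.3009, 0.0637]
tcp_rot: [-0.001, 0.979, 0.203, 0.001]
ft_force: [0.3, 2.3, 2.6]
grip_width: 0.0136
grip_force: 33.8
```

```bash
python3 -c "
from h import *
go([.483,.300,.060],np.radians(23.5));s=read_state();print(s['ft_torque'],s['grip_force'])
print(atz('top',368.55,197.05,.051))"
```

```text
t 15.6 tcp [0.484  0.3009 0.0637] yaw 0.4097 j6 1.54 tilt [ 0.0012  0.0013 -1.    ] F [0.3 2.3 2.6] w 0.0136
  shift [-1.2  0.4  3.7] turn -0.0005
[0.37017541 0.13190605 0.00050063] 33.75538417138159
[ 0.6336453  -0.02490689  0.051     ]
```

Emit:
send_rows(
  targets=[
    [-1,[0,0,0],0],
    [-1,[0,0,-4],0],
    [-1,[0,0,-10],0],
    [-1,[0,0,-20],0],
    [-1,[0,0,-30],0],
    [-1,[0,0,-25],0],
    [-1,[0,0,0],-0.14],
    [-1,[0,0,0],-0.14],
    [-1,[0,0,0],-0.14],
    [-1,[0,0,0],0],
    [-1,[0,0,0],0],
  ],
  grip_force=60,
)

```text
clock: 16.7
ee_pos: [0.4835, 0.2998, 0.1521]
tcp_rot: [0.0, 0.916, 0.402, -0.0]
ft_force: [0.7, 0.2, -1.0]
grip_width: 0.013
grip_force: 63.0
```

```bash
python3 -c "
from h import *
go([.634,-.0237,.145],np.radians(75.55))"
```

```text
t 16.7 tcp [0.4835 0.2998 0.1521] yaw 0.827 j6 1.12 tilt [-1.e-04 -1.e-03 -1.e+00] F [ 0.7  0.2 -1. ] w 0.013
  shift [-136.2  329.8    7.4] turn -0.4916
```

Emit:
send_rows(
  targets=[
    [-1,[-7,16,0],0],
    [-1,[-12,30,0],0],
    [-1,[-13,31,0],0],
    [-1,[-13,31,0],0],
    [-1,[-13,31,0],0],
    [-1,[-13,31,0],0],
    [-1,[-13,31,0],0],
    [-1,[-13,31,0],0],
    [-1,[-13,31,0],0],
    [-1,[-12,30,0],0],
    [-1,[-11,21,0],0],
    [-1,[-3.2,15.8,0],0],
  ],
)

```text
clock: 17.9
ee_pos: [0.6352, -0.0249, 0.1518]
tcp_rot: [0.0, 0.916, 0.401, -0.0]
ft_force: [-0.3, -0.2, -0.8]
grip_width: 0.0126
grip_force: 63.0
```

Emit:
send_rows(
  targets=[
    [-1,[0,0,0],-0.12],
    [-1,[0,0,0],-0.13],
    [-1,[0,0,0],-0.13],
    [-1,[0,0,0],-0.1116],
    [-1,[0,0,8],0],
    [-1,[0,0,20],0],
    [-1,[0,0,0],0],
    [-1,[0,0,0],0],
  ],
)

```text
clock: 18.7
ee_pos: [0.6344, -0.0225, 0.123]
tcp_rot: [-0.001, 0.79, 0.613, -0.001]
ft_force: [0.7, -0.2, -1.5]
grip_width: 0.0128
grip_force: 63.0
```

```bash
python3 -c "
from h import *
go([.634,-.0237,.110],np.radians(75.55))
b=capture('scene')
print(proj('scene',[.634,-.0237,.051]),proj('scene',[.634,-.0237,.067]))
cv2.imwrite('pics/g6.png',cv2.resize(b[270:330,270:350],(800,600),interpolation=cv2.INTER_CUBIC))"
```

```text
t 18.7 tcp [ 0.6344 -0.0225  0.123 ] yaw 1.32 j6 0.06 tilt [-2.1e-03  4.0e-04 -1.0e+00] F [ 0.7 -0.2 -1.5] w 0.0128
  shift [-1.3 -0.  13. ] turn 0.0014
[309.32118583 307.35736583] [309.29653129 303.36369916]
```

View pics/g6.png

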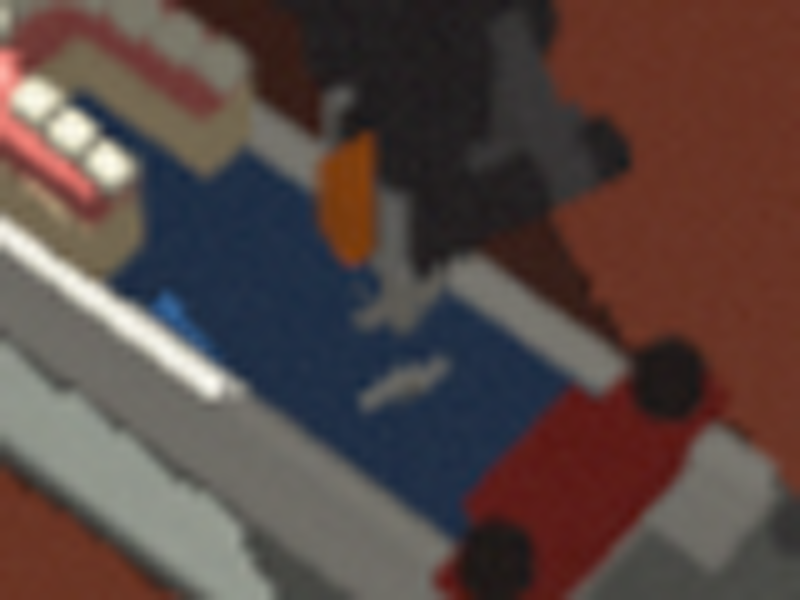

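The pin, at g6 (400,300), hangs parallel to the slot at (405,383) and nearly over it. Going down by feel.

Emit:
send_rows(
  targets=[
    [-1,[-0.8,0.8,6],0],
    [-1,[0,0,8],0],
    [-1,[0,0,5],0],
    [-1,[0,0,4],0],
    [-1,[0,0,2],0],
    [-1,[0,0,0],0],
    [-1,[0,0,0],0],
  ],
)

```text
clock: 19.45
ee_pos: [0.6357, -0.0238, 0.0991]
tcp_rot: [0.0, 0.79, 0.614, 0.0]
ft_force: [-0.8, 0.3, -0.9]
grip_width: 0.0131
grip_force: 63.0
```

```bash
python3 -c "
from h import *
go([.635,-.0235,.09],np.radians(75.55));print(read_state()['ft_torque'])"
```

```text
t 19.45 tcp [ 0.6357 -0.0238  0.0991] yaw 1.3215 j6 0.05 tilt [ 3.e-04 -0.e+00 -1.e+00] F [-0.8  0.3 -0.9] w 0.0131
  shift [ 0.1 -0.7  9.1] turn 0.0029
[-0.00842465  0.00757864 -0.01152772]
```

Emit:
send_rows(
  targets=[
    [-1,[0,0,1],0],
    [-1,[0,0,1],0],
    [-1,[0,0,1],0],
    [-1,[0,0,1],0],
    [-1,[0,0,0],0],
    [-1,[0,0,0],0],
  ],
)

```text
clock: 20.05
ee_pos: [0.6355, -0.0238, 0.0949]
tcp_rot: [-0.0, 0.79, 0.614, -0.0]
ft_force: [0.6, 0.0, -1.6]
grip_width: 0.0131
grip_force: 63.0
```

Emit:
send_rows(
  targets=[
    [-1,[0,0,1],0],
    [-1,[0,0,1],0],
    [-1,[0,0,0],0],
    [-1,[0,0,0],0],
  ],
)

```text
clock: 20.45
ee_pos: [0.6355, -0.0238, 0.0928]
tcp_rot: [-0.0, 0.79, 0.614, -0.0]
ft_force: [-0.6, 0.1, -1.1]
grip_width: 0.0131
grip_force: 63.0
```

Emit:
send_rows(
  targets=[
    [-1,[0,0,1.5],0],
    [-1,[0,0,1.5],0],
    [-1,[0,0,1.5],0],
    [-1,[0,0,1.5],0],
    [-1,[0,0,1.5],0],
    [-1,[0,0,0],0],
    [-1,[0,0,0],0],
  ],
)

```text
clock: 21.15
ee_pos: [0.6354, -0.0237, 0.0853]
tcp_rot: [-0.0, 0.79, 0.614, -0.0]
ft_force: [0.0, -0.9, -1.5]
grip_width: 0.013
grip_force: 63.0
```

Emit:
send_rows(
  targets=[
    [-1,[0,0,1],0],
    [-1,[0,0,1],0],
    [-1,[0,0,1],0],
    [-1,[0,0,0],0],
    [-1,[0,0,0],0],
  ],
)

```text
clock: 21.65
ee_pos: [0.6357, -0.0237, 0.083]
tcp_rot: [0.0, 0.79, 0.614, 0.0]
ft_force: [-1.3, 0.4, 4.3]
grip_width: 0.0128
grip_force: 63.5
```

Emit:
send_rows(
  targets=[
    [-1,[0,0,1.5],0],
    [-1,[0,0,1.5],0],
    [-1,[0,0,1.5],0],
    [-1,[0,0,0.5],0],
    [-1,[0,0,0],0],
    [-1,[0,0,0],0],
  ],
)

```text
clock: 22.25
ee_pos: [0.6358, -0.0237, 0.0786]
tcp_rot: [-0.0, 0.79, 0.614, -0.0]
ft_force: [-3.7, 2.0, 7.7]
grip_width: 0.0127
grip_force: 64.2
```

Emit:
send_rows(
  targets=[
    [-1,[0,0,1],0],
    [-1,[0,0,1],0],
    [-1,[0,0,0],0],
    [-1,[0,0,0],0],
  ],
)

```text
clock: 22.65
ee_pos: [0.6358, -0.0238, 0.077]
tcp_rot: [-0.0, 0.789, 0.614, -0.0]
ft_force: [-4.0, 1.8, 9.1]
grip_width: 0.0133
grip_force: 64.4
```

Emit:
send_rows(
  targets=[
    [-1,[0,-0.6,0.3],0],
    [-1,[0,0,0],0.05],
    [-1,[0,0,0],0.08],
    [-1,[0,0,0],0.08],
    [-1,[0,0,0],0],
    [-1,[0,0,0],0],
  ],
)

```text
clock: 23.25
ee_pos: [0.6364, -0.0239, 0.0773]
tcp_rot: [0.001, 0.849, 0.528, 0.001]
ft_force: [-2.4, 1.0, 8.0]
grip_width: 0.0126
grip_force: 64.4
```

```bash
python3 -c "
from h import *
go([.635,-.0235,.077],np.radians(5.55));print(read_state()['ft_torque'])"
```

```text
t 23.25 tcp [ 0.6364 -0.0239  0.0773] yaw 1.1115 j6 0.26 tilt [ 3.3e-03 -7.0e-04 -1.0e+00] F [-2.4  1.   8. ] w 0.0126
  shift [-0.3 -1.4  0.3] turn 1.0147
[0.06240286 0.39609907 0.00143968]
```

Emit:
send_rows(
  targets=[
    [-1,[0,0,0.8],0.06],
    [-1,[0,0,0],0.1],
    [-1,[0,0,0],0.1],
    [-1,[0,0,0],0.1],
    [-1,[0,0,0],0.1],
    [-1,[0,0,0],0],
    [-1,[0,0,0],0],
  ],
)

```text
clock: 23.95
ee_pos: [0.6366, -0.0237, 0.0767]
tcp_rot: [0.001, 0.947, 0.32, 0.002]
ft_force: [-2.3, 1.8, 9.0]
grip_width: 0.0129
grip_force: 64.5
```

```bash
python3 -c "
from h import *
go([.635,-.0235,.077],np.radians(5.55));print(read_state()['ft_torque'])"
```

```text
t 23.95 tcp [ 0.6366 -0.0237  0.0767] yaw 0.6513 j6 0.72 tilt [ 3.8e-03 -4.0e-04 -1.0e+00] F [-2.3  1.8  9. ] w 0.0129
  shift [-1.1 -1.2 -0.3] turn 0.5545
[ 0.23217176  0.39381472 -0.03699342]
```

Emit:
send_rows(
  targets=[
    [-1,[0,0,0.3],0.08],
    [-1,[0,0,0],0.1],
    [-1,[0,0,0],0.1],
    [-1,[0,0,0],0.1],
    [-1,[0,0,0],0.08],
    [-1,[0,0,0],0],
    [-1,[0,0,0],0],
  ],
)

```text
clock: 24.65
ee_pos: [0.6367, -0.0237, 0.0766]
tcp_rot: [0.0, 0.995, 0.096, 0.002]
ft_force: [-1.6, 1.7, 9.3]
grip_width: 0.013
grip_force: 64.6
```

```bash
python3 -c "
from h import *
go([.635,-.0235,.077],np.radians(5.55));print(read_state()['ft_torque'])"
```

```text
t 24.65 tcp [ 0.6367 -0.0237  0.0766] yaw 0.1915 j6 1.18 tilt [ 4.2e-03 -5.0e-04 -1.0e+00] F [-1.6  1.7  9.3] w 0.013
  shift [-1.6 -0.6 -0.4] turn 0.0946
[ 0.20621539  0.43169002 -0.01653373]
```

Now small turns, watching the moment about z for the stop.

Emit:
send_rows(
  targets=[
    [-1,[0,0,0.3],0.05],
    [-1,[0,0,0],0.045],
    [-1,[0,0,0],0.03],
    [-1,[0,0,0],0],
    [-1,[0,0,0],0],
  ],
)

```text
clock: 25.15
ee_pos: [0.6368, -0.0236, 0.0765]
tcp_rot: [0.0, 0.999, 0.033, 0.002]
ft_force: [-2.8, 1.5, 9.7]
grip_width: 0.0132
grip_force: 64.6
```

```bash
python3 -c "
from h import *
go([.635,-.0235,.077],np.radians(5.55));print(read_state()['ft_torque'])"
```

```text
t 25.15 tcp [ 0.6368 -0.0236  0.0765] yaw 0.0666 j6 1.31 tilt [ 0.0042 -0.     -1.    ] F [-2.8  1.5  9.7] w 0.0132
  shift [-1.8 -0.2 -0.5] turn -0.0302
[0.41253836 0.44824895 0.11787963]
```

Emit:
send_rows(
  targets=[
    [-1,[0,0,0],0.03],
    [-1,[0,0,0],0],
    [-1,[0,0,0],0],
  ],
)

```text
clock: 25.45
ee_pos: [0.6368, -0.0235, 0.0765]
tcp_rot: [-0.0, 1.0, 0.018, 0.002]
ft_force: [-2.8, 2.0, 10.3]
grip_width: 0.0128
grip_force: 64.6
```

```bash
python3 -c "
from h import *
go([.635,-.0235,.077],np.radians(5.55));print(read_state()['ft_torque'])"
```

```text
t 25.45 tcp [ 0.6368 -0.0235  0.0765] yaw 0.0367 j6 1.34 tilt [ 4.2e-03  2.0e-04 -1.0e+00] F [-2.8  2.  10.3] w 0.0128
  shift [-1.8 -0.  -0.5] turn -0.0602
[0.48910876 0.40089362 0.00967575]
```

Emit:
send_rows(
  targets=[
    [-1,[0,0,0],0.02],
    [-1,[0,0,0],0],
  ],
)

```text
clock: 25.65
ee_pos: [0.6368, -0.0233, 0.0765]
tcp_rot: [-0.0, 1.0, 0.008, 0.002]
ft_force: [-2.0, 2.5, 10.3]
grip_width: 0.013
grip_force: 64.6
```

```bash
python3 -c "
from h import *
for i in range(4): print(read_state()['ft_torque'].round(3),read_state()['ft_force'].round(1)); capture('scene')
go([.635,-.0235,.077],np.radians(5.55))"
```

```text
[0.534 0.395 0.108] [-2.   2.5 10.3]
[0.531 0.395 0.096] [-1.3  2.4 10.1]
[0.527 0.4   0.082] [-2.   1.8 11. ]
[0.579 0.437 0.059] [-1.3  2.3 10.3]
t 25.85 tcp [ 0.6368 -0.0233  0.0765] yaw 0.0166 j6 1.36 tilt [ 4.3e-03  4.0e-04 -1.0e+00] F [-2.7  2.3 10.8] w 0.0132
  shift [-1.8  0.1 -0.5] turn -0.0803
```

Stop felt: the side load builds from about the in-line angle on. Now letting the spring lift it into the notch.

Emit:
send_rows(
  targets=[
    [-1,[0,0,-1],0],
    [-1,[0,0,-1],0],
    [-1,[0,0,-1],0],
    [-1,[0,0,-1],0],
    [-1,[0,0,0],0],
    [-1,[0,0,0],0],
  ],
)

```text
clock: 26.45
ee_pos: [0.6365, -0.0234, 0.0788]
tcp_rot: [-0.0, 1.0, 0.008, 0.002]
ft_force: [4.3, 3.5, 4.7]
grip_width: 0.013
grip_force: 63.9
```

Emit:
send_rows(
  targets=[
    [-1,[0,0,-1],0],
    [-1,[0,0,-1],0],
    [-1,[0,0,0],0],
    [-1,[0,0,0],0],
  ],
)

```text
clock: 26.85
ee_pos: [0.6363, -0.0233, 0.08]
tcp_rot: [-0.0, 1.0, 0.008, 0.002]
ft_force: [5.7, 3.3, 1.4]
grip_width: 0.0128
grip_force: 63.3
```

Emit:
send_rows(
  targets=[
    [-1,[0,0,-1],0],
    [-1,[0,0,-1],0],
    [-1,[0,0,0],0],
    [-1,[0,0,0],0],
  ],
)

```text
clock: 27.25
ee_pos: [0.6361, -0.0233, 0.0802]
tcp_rot: [-0.0, 1.0, 0.008, 0.002]
ft_force: [8.7, 1.9, -4.1]
grip_width: 0.0128
grip_force: 62.4
```

```bash
python3 -c "
from h import *
go([.635,-.0235,.081],np.radians(5.55));print(read_state()['ft_torque'])"
```

```text
t 27.25 tcp [ 0.6361 -0.0233  0.0802] yaw 0.0157 j6 1.36 tilt [ 4.4e-03  6.0e-04 -1.0e+00] F [ 8.7  1.9 -4.1] w 0.0128
  shift [-1.1  0.2 -0.8] turn -0.0811
[ 0.58269988 -1.51463706 -0.0279225 ]
```

Emit:
send_rows(
  targets=[
    [-1,[0,0,1.3],-0.08],
    [-1,[0,0,0],0],
    [-1,[0,0,0],0],
  ],
)

```text
clock: 27.55
ee_pos: [0.6357, -0.0236, 0.0801]
tcp_rot: [0.0, 0.999, 0.048, 0.001]
ft_force: [5.5, 3.0, 0.4]
grip_width: 0.013
grip_force: 63.3
```

```bash
python3 -c "
from h import *
go([.635,-.0235,.081],np.radians(5.55));print(read_state()['ft_torque'])"
```

```text
t 27.55 tcp [ 0.6357 -0.0236  0.0801] yaw 0.0951 j6 1.28 tilt [ 2.4e-03  1.0e-04 -1.0e+00] F [5.5 3.  0.4] w 0.013
  shift [-0.7 -0.1 -0.9] turn -0.0018
[ 0.52436228 -0.89415977  0.04997931]
```

Emit:
send_rows(
  targets=[
    [-1,[0,0,0],-0.06],
    [-1,[0,0,0],0],
    [-1,[0,0,0],0],
  ],
)

```text
clock: 27.85
ee_pos: [0.6355, -0.0238, 0.0801]
tcp_rot: [0.0, 0.997, 0.077, 0.001]
ft_force: [4.3, 2.6, -0.5]
grip_width: 0.0131
grip_force: 63.2
```

```bash
python3 -c "
from h import *
go([.635,-.0235,.081],np.radians(5.55));print(read_state()['ft_torque'])"
```

```text
t 27.85 tcp [ 0.6355 -0.0238  0.0801] yaw 0.1543 j6 1.22 tilt [ 1.7e-03 -2.0e-04 -1.0e+00] F [ 4.3  2.6 -0.5] w 0.0131
  shift [-0.4 -0.3 -0.9] turn 0.0575
[ 0.39738575 -0.9470591   0.01849538]
```

Emit:
send_rows(
  targets=[
    [-1,[0,0,0],0.058],
    [-1,[0,0,0],0],
    [-0.6,[0,0,0],0],
    [-0.5,[0,0,0],0],
    [-0.3,[0,0,0],0],
    [-0.1,[0,0,0],0],
    [-0.1,[0,0,-10],0],
    [-0.1,[0,0,-40],0],
    [-0.1,[0,0,-40],0],
    [-0.1,[0,0,-40],0],
    [-0.1,[0,0,-30],0],
    [-0.1,[0,0,0],0],
  ],
)

```text
clock: 29.05
ee_pos: [0.6378, -0.0242, 0.2484]
tcp_rot: [0.002, 0.999, 0.049, 0.006]
ft_force: [-0.3, 0.4, -0.3]
grip_width: 0.0384
grip_force: 0.0
```

Emit:
send_rows(
  targets=[
    [-0.1,[-20,-30,-10],0],
    [-0.1,[-30,-40,0],0],
    [-0.1,[-30,-40,0],0],
    [-0.1,[-30,-40,0],0],
    [-0.1,[-30,-30,0],0],
    [-0.1,[0,0,0],0],
  ],
)

```text
clock: 29.65
ee_pos: [0.4739, 0.1444, 0.2493]
tcp_rot: [-0.0, 0.999, 0.052, -0.002]
ft_force: [0.1, -0.6, 0.5]
grip_width: 0.038
grip_force: 0.0
```

```bash
python3 - <<'E'
from h import *
for n,(u0,u1,v0,v1) in(("scene",(270,350,260,330)),("top",(340,400,165,240))):
    b=np.mean([capture(n).astype(float) for _ in range(3)],0).astype(np.uint8); cv2.imwrite(f"pics/end_{n}.png",b)
    h=cv2.cvtColor(b,cv2.COLOR_BGR2HSV)
    m=((h[...,0]>=7)&(h[...,0]<=16)&(h[...,1]>190)&(h[...,2]>90)).astype(np.uint8)
    k=np.zeros_like(m);k[v0:v1,u0:u1]=m[v0:v1,u0:u1]
    ys,xs=np.nonzero(k);print(n,len(xs))
    if len(xs): print(xs.min(),xs.max(),ys.min(),ys.max(),xs.mean(),ys.mean(),cv2.minAreaRect(np.c_[xs,ys].astype(np.float32)))
# predicted wing silhouettes: seated 33 / 35 / 31 mm above slot, yaws
for H in(.031,.033,.036):
  for dy in (0,10,70):
    a=np.radians(5.55+dy);X=np.array([np.cos(a),np.sin(a),0]);Y=np.array([-X[1],X[0],0])
    c=np.array([.6355,-.0235,.051+H])
    for n in("scene","top"):
        pts=np.array([proj(n,c+i*.017*X+j*.007*Y+[0,0,z]) for i in(-1,1) for j in(-1,1) for z in(-.014,.012)])
        print(H,dy,n,pts.min(0).round(1),pts.max(0).round(1),cv2.minAreaRect(pts.astype(np.float32))[1:])
E
```

```text
scene 138
303 316 292 307 309.8623188405797 299.2463768115942 ((309.6538391113281, 299.26922607421875), (16.91835594177246, 9.15255355834961), 33.6900634765625)
top 2
367 368 191 201 367.5 196.0 ((367.5, 196.0), (10.049875259399414, 0.0), -95.71058654785156)
0.031 0 scene [301.4 290.2] [318.3 310.1] ((20.116594314575195, 11.530233383178711), 35.860904693603516)
0.031 0 top [364.7 186.2] [373.1 202.5] ((15.632871627807617, 6.875840187072754), 82.48265075683594)
0.031 10 scene [301.1 290.9] [318.6 309.4] ((19.436054229736328, 11.938573837280273), 26.420650482177734)
0.031 10 top [363.6 185.9] [374.3 202.7] ((15.456624031066895, 7.129829406738281), 72.40003967285156)
0.031 70 scene [301.  290.9] [318.6 309.4] ((11.959259986877441, 19.385488510131836), 63.672969818115234)
0.031 70 top [361.  189.2] [376.9 199.6] ((14.632535934448242, 7.614723205566406), 12.467998504638672)
0.033 0 scene [301.4 289.7] [318.3 309.6] ((20.150840759277344, 11.554152488708496), 35.84013748168945)
0.033 0 top [364.8 186. ] [373.2 202.4] ((15.661319732666016, 6.889060020446777), 82.4822998046875)
0.033 10 scene
[... 315 characters left out ...]
 189.] [377.  199.4] ((14.657722473144531, 7.630373954772949), 12.467350959777832)
0.036 0 scene [301.4 288.9] [318.3 308.9] ((20.202430725097656, 11.59019660949707), 35.80895233154297)
0.036 0 top [364.8 185.8] [373.3 202.2] ((15.70417594909668, 6.908952236175537), 82.48148345947266)
0.036 10 scene [301.  289.6] [318.6 308.2] ((19.51862335205078, 11.99936580657959), 26.377025604248047)
0.036 10 top [363.7 185.6] [374.4 202.5] ((15.52646541595459, 7.1650614738464355), 72.39842224121094)
0.036 70 scene [301.  289.6] [318.6 308.2] ((12.020126342773438, 19.467676162719727), 63.716495513916016)
0.036 70 top [361.1 188.8] [377.1 199.3] ((14.695676803588867, 7.653970718383789), 12.466419219970703)
```

```bash
cat > fit.py <<'E'
from h import *
from scipy.optimize import minimize
def orange(b):
    b=b.astype(float); B,G,R=b[...,0],b[...,1],b[...,2]
    return np.clip(((R-B)/(R+1)-.75)/.0001,0,1)*(G/(R+1)>.35)
W={"scene":(295,325,283,316),"top":(356,382,180,208)}
def fit(ims):
    S=8
    T={n:cv2.resize(orange(ims[n])[v0:v1,u0:u1],None,fx=S,fy=S,interpolation=cv2.INTER_LINEAR) for n,(u0,u1,v0,v1) in W.items()}
    print({n:T[n].sum()/64 for n in T})
    def cost(p):
        x,y,H,dy,bu,bv=p;a=np.radians(5.55+dy);X=np.array([np.cos(a),np.sin(a),0]);Y=np.array([-X[1],X[0],0]);e=0
        c=np.array([.6355+x/1e3,-.0235+y/1e3,.051+H/1e3])
        for n,(u0,u1,v0,v1) in W.items():
            q=np.array([proj(n,c+i*.017*X+j*.007*Y+[0,0,z]) for i in(-1,1) for j in(-1,1) for z in(-.014,.012)])
            if n=="top": q+=[bu,bv]
            q=((q-[u0,v0]+.5)*S*16).astype(np.int32)
            m=np.zeros(T[n].shape,np.uint8);cv2.fillConvexPoly(m,cv2.convexHull(q),1,shift=4)
            e+=np.abs(T[n]-m).sum()/64
        return e
    return T,cost
if __name__=="__main__":
    ims={n:cv2.imread(f"pics/end_{n}.png") for n in W}
    print(ims["top"][190:204:2,364:374].tolist()[3]); 
    T,cost=fit(ims)
    for dy in(-15,-10,-5,0,5,10,15):
        best=min((minimize(lambda q:cost([q[0],q[1],33,dy,q[2],q[3]]),s,method="Nelder-Mead",options=dict(initial_simplex=None,maxiter=150)) for s in([.5,.5,.5,.5],[-1,1,-.5,.5])),key=lambda r:r.fun)
        print(dy,round(best.fun,2),best.x.round(2))
E
python3 fit.py
```

```text
[[76, 81, 77], [75, 78, 75], [55, 55, 59], [31, 65, 121], [58, 120, 200], [80, 149, 225], [79, 146, 223], [74, 142, 220], [70, 138, 217], [86, 120, 192]]
{'scene': np.float64(135.0), 'top': np.float64(1.0)}
-15 163.44 [-1.    1.05 -0.5   0.5 ]Traceback (most recent call last):
  File "fit.py", line 27, in <module>
    best=min((minimize(lambda q:cost([q[0],q[1],33,dy,q[2],q[3]]),s,method="Nelder-Mead",options=dict(initial_simplex=None,maxiter=150)) for s in([.5,.5,.5,.5],[-1,1,-.5,.5])),key=lambda r:r.fun)
  File "fit.py", line 27, in <genexpr>
    best=min((minimize(lambda q:cost([q[0],q[1],33,dy,q[2],q[3]]),s,method="Nelder-Mead",options=dict(initial_simplex=None,maxiter=150)) for s in([.5,.5,.5,.5],[-1,1,-.5,.5])),key=lambda r:r.fun)
              ~~~~~~~~^^^^^^^^^^^^^^^^^^^^^^^^^^^^^^^^^^^^^^^^^^^^^^^^^^^^^^^^^^^^^^^^^^^^^^^^^^^^^^^^^^^^^^^^^^^^^^^^^^^^^^^^^^^^^^^^^^
    res = _minimize_neldermead(fun, x0, args, callback, bounds=bounds,
                               **options)
    fxr = func(xr)
    fx = function(np.copy(x), *(wrapper_args + args))
  File "fit.py", line 27, in <lambda>
    best=min((minimize(lambda q:cost([q[0],q[1],33,dy,q[2],q[3]]),s,method="Nelder-Mead",options=dict(initial_simplex=None,maxiter=150)) for s in([.5,.5,.5,.5],[-1,1,-.5,.5])),key=lambda r:r.fun)
                                ~~~~^^^^^^^^^^^^^^^^^^^^^^^^^^^^^
  File "fit.py", line 15, in cost
    q=np.array([proj(n,c+i*.017*X+j*.007*Y+[0,0,z]) for i in(-1,1) for j in(-1,1) for z in(-.014,.012)])
                ~~~~^^^^^^^^^^^^^^^^^^^^^^^^^^^^^^^
  File "h.py", line 10, in proj
    m=camera_model(n);c=m["view"]@np.r_[p,1]; q=m["mtx"]@c[:3]; return q[:2]/q[2]
ValueError: time passes only in moves, steps and waits
```

```bash
sed -i 's/-.75)\/.0001/-.45)\/.0001/; s/>.35)/>.4)/' fit.py
sed -i '2a import functools; camera_model=functools.cache(camera_model)' h.py
timeout 200 python3 fit.py; python3 - <<'E'
from fit import *
for n in W:
    u0,u1,v0,v1=W[n];m=orange(cv2.imread(f"pics/end_{n}.png"))[v0:v1,u0:u1]
    print(n);print("\n".join("".join(".#"[int(x)] for x in r) for r in m))
E
```

```text
[[76, 81, 77], [75, 78, 75], [55, 55, 59], [31, 65, 121], [58, 120, 200], [80, 149, 225], [79, 146, 223], [74, 142, 220], [70, 138, 217], [86, 120, 192]]
{'scene': np.float64(359.0), 'top': np.float64(96.0)}
-15 275.72 [0.09 0.36 0.85 0.65]
-10 265.76 [0.25 0.28 0.88 0.79]
-5 268.37 [0.53 0.41 0.56 0.53]
0 269.95 [0.64 0.43 0.74 0.59]
5 276.83 [0.41 0.45 0.58 0.52]
10 286.09 [0.47 0.44 0.57 0.52]
15 295.7 [-0.03  0.49  0.81  0.74]
scene
.......#######################
.........#####################
..........####################
...........###################
.............#################
..............################
................##############
.................#############
..........##......############
.........#####......##########
........#######......#########
........#########......#######
........##########......######
........###########.......####
........#############......###
........##############......##
........###############.......
.........##############.......
..........#############.......
...........############.......
............###########.......
........
[... 423 characters left out ...]
.................#.......
...#..............#.......
..........................
..........................
..........................
..........................
...........#####..........
...........######.........
...........######.........
...........######.........
...........######.........
...........######.........
...........######.........
...........######.........
...........#######........
...........#######........
...........#######........
............######........
............######........
............######........
............#####.........
..........................
..........................
..........................
..........................
..........................
```

```bash
cat > fit2.py <<'E'
from fit import *
import fit
def comp(b,n):
    m=orange(b).astype(np.uint8);u0,u1,v0,v1=W[n]
    _,l=cv2.connectedComponents(m,connectivity=4);c={"scene":(311,299),"top":(370,195)}[n]
    return (l==l[c[1],c[0]]).astype(float)
if __name__=="__main__":
    ims={n:cv2.imread(f"pics/end_{n}.png") for n in W}
    A={n:comp(ims[n],n) for n in W}
    it=iter(A.values()); fit.orange=lambda b:next(it)
    T,cost=fit.fit(ims)
    for H in(31,33):
      for dy in(-12,-9,-6,-3,0,3,6,70):
        b=min((minimize(lambda q:cost([q[0],q[1],H,dy,q[2],q[3]]),s,method="Nelder-Mead",options=dict(initial_simplex=np.array([s]*5)+np.vstack([np.zeros(4),np.eye(4)*.8]),maxiter=120)) for s in([.5,.5,.5,.5],[-1,1,-.5,.5])),key=lambda r:r.fun)
        print(H,dy,round(b.fun,2),b.x.round(2))
E
timeout 300 python3 fit2.py
```

```text
{'scene': np.float64(163.0), 'top': np.float64(91.0)}
31 -12 65.28 [-1.95  2.15  1.64 -0.21]
31 -9 60.49 [-2.12  1.85  1.56 -0.34]
31 -6 59.36 [-2.25  1.8   1.51 -0.31]
31 -3 60.49 [-2.17  1.21  1.3  -0.4 ]
31 0 63.15 [-1.89  0.99  1.18 -0.25]
31 3 67.47 [-1.98  0.93  1.25 -0.35]
31 6 71.84 [-1.92  1.31  1.27 -0.24]
31 70 226.26 [0.13 1.65 0.09 1.15]
33 -12 65.78 [-1.14  0.71  1.09  0.18]
33 -9 61.74 [-0.81  1.09  1.28  0.53]
33 -6 60.65 [-1.42  0.49  0.96  0.02]
33 -3 61.74 [-1.16  0.38  0.93  0.14]
33 0 64.28 [-1.17  0.37  0.95  0.2 ]
33 3 68.21 [-1.23  0.26  0.79  0.15]
33 6 73.22 [-1.32  0.36  0.87  0.19]
33 70 226.83 [0.31 0.53 0.12 1.66]
```

The wing lies in line at its clockwise stop. It held against a 4 N pull at the notch height and did not follow a back-turn of the tool. Handing in.

```bash
python3 -c "
from workcell import *
print(hand_in())"
```

```text
the job is handed in; nothing more can be done
None
```

The practice jaw is mounted against the end stop, the thumbscrew is through both slots, pressed and turned to its clockwise stop, and the job is handed in. That the screw has clicked into its notch is inferred: it held a 4 N pull at about the right height, and the camera fit put the wing within a few degrees of in line.

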